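# Hold the tube labeller's tension arm open for threading

## Task

The tube labeller has a new roll of labels. Slide the blue tension-arm carriage along its rail until it is fully home against the end stop, then lock it there by turning its red wing knob clockwise until it is fully tight. Then take the spring-loaded tension arm by its white finger post, swing it all the way round until it meets its stop, and finish while still holding it there by the post, so that a colleague can thread the label strip; leave the other things on the worktop where they are.

Things in the scene. Friction and masses are not known exactly. Their poses are not given: they have to be found in the camera images.
- labeller: bench tube labeller, fixed: aluminium deck 210 x 360 mm (x, y), its top 22 mm above the worktop. Origin: under the deck's middle, at worktop height. y runs along the steel rail (at x = +50 mm) towards the grey end stop; x points from the label roll side to the rail side, roughly away from the robot. All on it but the knob, the arm and its hub and post stays below 70 mm.
- carriage (a joint): position (m) of the blue carriage, 46 x 119 mm, top 50 mm above the worktop, on the rail: grows towards the end stop, 0.070 = fully home on the stop's rubber buffer. Starts 25 to 60 mm short of it. With the knob loose it slides with about 1 N, so it gives way when the arm is pushed; the tight knob clamps it to the rail.
- clamp_knob (a joint): turn (rad) of the red wing knob on the carriage: grows clockwise seen from above; 0 = loose, 1.4 = its end, fully tight, wings in line with the rail. Starts at 0 to 0.15; locked from 1.1 on. Turns with 0.12 N m, up to 0.2 N m near the end, and stays where it is left. The wings' long axis is the labeller's y axis turned by (1.4 - value) counterclockwise.
- knob_grip (a point): point on the knob's upright axis at mid height of the wings, 69 mm above the worktop. The wing bar is 46 mm long, 12 mm thick, 20 mm high (59 to 79 mm above the worktop); the carriage may be slid by it. It stands 72 mm from the arm's pivot, towards the end stop; the pivot's hub is 27 mm across, top 78 mm above the worktop.
- pivot_axis (a point): point on the upright pivot axis of the tension arm, on the carriage, 72 mm above the worktop. The arm is a flat dark bar 14 mm wide, 66 to 72 mm above the worktop, with the finger post 90 mm from the pivot.
- tension_arm (a joint): angle (rad) of the arm, grows counterclockwise seen from above: 0 = at rest under its spring, 1.25 = against the red stop pin. At 1.25 it points 0.3 rad clockwise of the labeller's -y axis (away from the end stop); at 0, 1.25 rad further clockwise, to the roll side. At the post the spring pulls 2.3 N at rest, 7 N at the stop, and throws the arm back when let go.
- finger_post: white finger post with grey rings on the free end of the tension arm, 16 mm across, 26 mm high (73 to 99 mm above the worktop), turning freely about its own upright axis; the guide roller hangs below the arm. Origin: on the post's axis, 87 mm above the worktop.
- dish: loose kidney dish, 92 x 194 x 36 mm, a bystander; origin under its middle.
- gauze: loose flat gauze pack, 55 x 70 x 10 mm, a bystander; origin under its middle.
- spare_roll: loose spare roll of labels, 69 mm across, 30 mm high, standing on the worktop beside the labeller, a bystander; origin under its middle.

How it is judged:
On the way, in this order (a step that is already met when the one before it is completed fails the run):
1. the carriage is home against the end stop (value of joint carriage above 0.0665 m), for 0.1 s.
2. the wing knob is tight, with the carriage still home (value of joint clamp_knob above 1.1 rad and value of joint carriage above 0.0665 m), for 0.2 s.
3. the tension arm is at its stop, held by its finger post (value of joint tension_arm above 1.17 rad and contact force between the fingers and finger_post above 2 N), for 0.3 s.
At the end, for the whole second after the job is handed in: Through the last second the fingers still bear on the finger post with more than 2 N and hold the tension arm still, within 0.08 rad of its stop (joint above 1.17 of 1.25), while the carriage is within 3.5 mm of home (joint above 0.0665) and the wing knob is tight (joint above 1.1) (all of step 2 and all of step 3 and velocity of joint tension_arm below 0.1 rad/s); the arm keeps its last pose, push and grip.
It fails at once if the kidney dish is shifted by more than 30 mm (distance of dish from where it was at the start of the episode above 0.03 m).
It fails at once if the gauze pack is shifted by more than 30 mm (distance of gauze from where it was at the start of the episode above 0.03 m).
It fails at once if the spare roll is shifted by more than 30 mm (distance of spare_roll from where it was at the start of the episode above 0.03 m).
It also fails if it takes over 43 s, if anything falls off the work surface, if the arm or the gripper's body presses on something with over 40 N, if the wrist force passes 120 N, or if a joint passes its speed limit or range.

## Robot

A 6-joint arm with a two-finger parallel gripper is mounted at the origin on a cart in front of the work surface, level with it; the furniture and walls round the work are solid. World frame = base frame: x ahead of the robot, y to its left, z up, the work surface at z = 0. Lengths are in m, angles in rad, forces in N, time in s.
With the tool pointing down it reaches from about 0.375 to 0.9 m from the base axis. Payload 3.1 kg.
Tool frame: the origin (TCP) lies at the very end of the fingers, on their centre line; the grasp point (between the pads) lies 19 mm behind it; z points along the fingers, y is the line along which they close (so a half turn about z gives the same grasp; the last joint's range is limited). The gripper opens to 87 mm and grips with 3 to 60 N. Pads are 19 mm wide; open, the fingers measure 117 mm over their backs; the gripper's body (75 mm by 190 mm) begins 51 mm behind the grasp point.
Start: joints at [-1.514, 0.527, 1.433, -0, 1.181, -0.178], TCP at [0.145, -0.608, 0.223] pointing down, gripper open.
Joint ranges: [-3.08, 3.08], [-0.75, 2.2], [0.22, 2.44], [-1.43, 4.57], [0, 2.65], [-2.85, 2.85]. Speed limits (rad/s): [2.79, 2.79, 3.14, 3.14, 3.14, 3.14].

## Interface

Orientations are given as [roll, pitch, yaw] about the fixed x, y, z axes, in that order (R = Rz(yaw) Ry(pitch) Rx(roll)).
In Python, from bench import r gives the robot as it stands.
- The arm moves only by the tool servo_tool, never from a script. Its argument "targets" is a list that holds one entry, the list of rows, each a list of 7 numbers: the turn, a rotation vector about the world's x, y, z in degrees, then the shift along the world's x, y, z in m, then the opening, from 0 (shut) to 1 (fully open). In form: [[[wx, wy, wz, dx, dy, dz, claw], ...]]. A call has 1 to 12 rows; each row shifts and turns the commanded pose from where the row before left it; what a row does not reach is not made up. A row lasts 1/12 s, in which the tool goes at most 41.7 mm and 7.16 degrees, less where a joint would pass 70% of its speed; a pose out of reach is approached as far as the arm can. A call is refused whole if a number of a shift passes 0.0417 or a number of a turn 7.16, either way. A call with a gripper value outside its range is refused whole. The fingers move at their own pace and stop on an object; "newtons" is the grip in N (left out, the last holds). Time passes only in rows, so rows that do not move let the fingers close. It gives the time, the measured TCP pose, the force, the opening and the grip force at its end, in the units of the state.
- r.sense(): the state, without advancing time (a new reading comes with each control period).
- r.get_image(name): name is "side" or "top" or "wrist"; returns (picture, depth): 480x640x3 uint8, blue, green, red; 480x640 float32, m along the optical axis (not along the pixel's ray), 0 where there is no reading.
- r.camera_model(name): a dict with "K" (3x3 intrinsics, pixels), "T" (4x4, takes a point from camera to world coordinates). Camera axes: x right, y up, looking along -z (the intrinsics and any distortion apply to the point x, -y, -z); pixel columns grow to the right and rows downward; lengths in m; the calibration is good to about 2 mm. The wrist camera is an equidistant fisheye: a pixel r from the principal point sees the ray r / f radians off the axis. A picture is of the moment at which its call begins: read the wrist's pose just before it. camera_model takes no time and is no camera call; for the wrist camera it gives the pose at the moment of the call.
- r.job_done(): hands the job in; it is judged then, once.
The state is a dict: "clock": time; "q": joint angles; "dq": joint speeds; "joint_torque": joint torques, N m; "tool_pos": TCP position; "ee_rot": TCP orientation; "force": force on the tool from outside, world axes, zero at the start; "moment": the same for the moment, N m; "opening": finger opening in m; "gripper_force": force on a finger pad.
Only numpy, scipy, OpenCV 4.12 (cv2) and the standard library are available. Lean on these libraries where they do the work, as an engineer would, in place of code of your own. Each camera call takes 0.05 s, during which the arm holds its last target. There are 200 camera calls.

## Working session

There is one attempt and no reset: what is moved stays moved. The work goes in short steps, Python scripts to look and compute and a tool call to move; the robot and the scene stay as the last step left them, time stands still between calls to the robot, and variables do not carry over. Pictures are saved under pics/ and viewed, at most 10 in all, crops included, and the job is handed in when it is done.

Besides the shell and the picture viewer there is one more tool, called after ">>>" as name([rows], argument=value, ...), one row to a line, values as JSON. servo_tool: Moves the arm, as the interface text tells. Its arguments: {"type":"object","properties":{"targets":{"type":"array"},"newtons":{"type":"number"}},"required":["targets"]}

```bash
mkdir -p pics; cat > h.py <<'E'
import numpy as np, cv2
from bench import r
def cloud(name):
    m=r.camera_model(name); im,d=r.get_image(name)
    K=np.array(m["K"]);T=np.array(m["T"])
    v,u=np.mgrid[0:480,0:640]
    x=(u-K[0,2])/K[0,0]*d; y=(v-K[1,2])/K[1,1]*d
    P=np.stack([x,-y,-d],-1)@T[:3,:3].T+T[:3,3]
    P[d==0]=np.nan
    return im,d,P
E
python3 - <<'E'
from h import *
for n in("top","side"):
    im,d,P=cloud(n); cv2.imwrite(f"pics/{n}0.png",im); np.save(f"{n}P.npy",P); np.save(f"{n}I.npy",im)
    m=r.camera_model(n);print(n,{k:(np.round(v,3).tolist() if k in "KT" else v) for k,v in m.items()})
s=r.sense();print(s)
E
```

```text
top {'K': [[563.86, 0.0, 321.195], [0.0, 563.86, 249.401], [0.0, 0.0, 1.0]], 'T': [[0.154, 0.879, -0.452, -0.188], [-0.988, 0.142, -0.059, -0.11], [0.012, 0.455, 0.89, 1.358], [0.0, 0.0, 0.0, 1.0]]}
side {'K': [[457.823, 0.0, 321.554], [0.0, 457.823, 237.12], [0.0, 0.0, 1.0]], 'T': [[-0.976, 0.109, -0.188, 0.195], [-0.217, -0.454, 0.864, 1.156], [0.009, 0.884, 0.467, 0.703], [0.0, 0.0, 0.0, 1.0]]}
{'clock': 0.1, 'q': array([-1.51447122e+00,  5.28362379e-01,  1.43379894e+00, -1.74992123e-05,
        1.18140495e+00, -1.78520298e-01]), 'dq': array([ 0.00084685, -0.00066266, -0.00277522, -0.00018471,  0.00034265,
        0.00095583]), 'joint_torque': array([-3.93262308e-04, -4.40986061e+01, -1.77151251e+01,  6.33732369e-02,
        5.34054777e-02, -5.09724418e-05]), 'tool_pos': array([ 0.14540572, -0.60715648,  0.22166827]), 'ee_rot': array([-3.13964753e+00, -3.34542589e-04,  2.34851743e-01]), 'force': array([ 0.46319877, -0.43780367, -0.39948288]), 'moment': array([-0.01719907,  0.03197582, -0.01092034]), 'gripper_force': 0.0, 'opening': 0.08687877077745018}
```

View pics/top0.png

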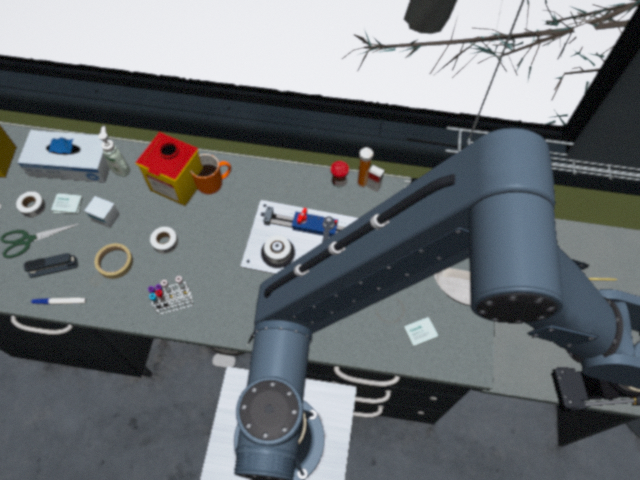

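View pics/side0.png

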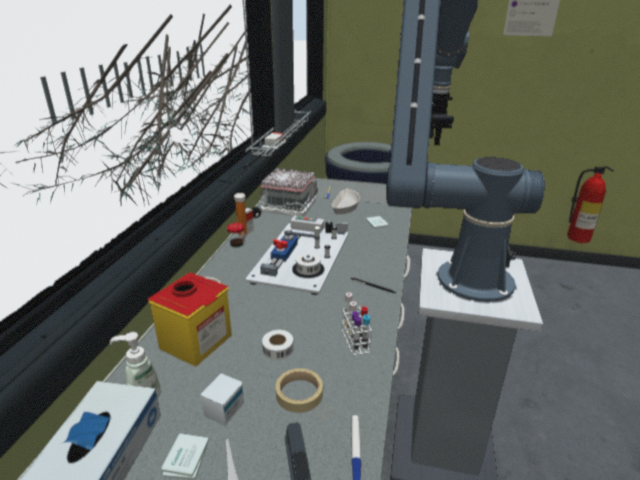

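Top: labeller deck around (300,240), partly hidden by the arm; red knob (303,213), roll (277,250). Side: deck (300,255), knob (281,243), posts near (320,240).

```bash
python3 - <<'E'
from h import *
S=np.load("sideI.npy");P=np.load("sideP.npy")
cv2.imwrite("pics/sidecrop.png",cv2.resize(S[200:300,235:365],None,fx=6,fy=6,interpolation=cv2.INTER_CUBIC))
for n in("top","side"):
    I=np.load(n+"I.npy");P=np.load(n+"P.npy");h=cv2.cvtColor(I,cv2.COLOR_BGR2HSV)
    reg=(P[...,0]>.3)&(P[...,0]<.95)&(abs(P[...,1]+.1)<.4)&(P[...,2]>.005)&(P[...,2]<.12)
    for c,lo,hi in(("blue",100,125),("red",-1,8)):
        m=reg&(h[...,0]>lo)&(h[...,0]<hi)&(h[...,1]>150)&(h[...,2]>50)
        k,l,st,ce=cv2.connectedComponentsWithStats(m.astype('uint8'))
        for i in range(1,k):
            if st[i,4]>5:
                q=P[l==i];print(n,c,st[i],np.median(q,0).round(3),q.min(0).round(3),q.max(0).round(3))
    dk=reg&(abs(P[...,2]-.022)<.006)&(h[...,1]<60)&(h[...,2]>150)
    k,l,st,ce=cv2.connectedComponentsWithStats(dk.astype('uint8'))
    for i in range(1,k):
        if st[i,4]>200:
            q=P[l==i][:,:2].astype('float32');print(n,"deck",st[i],cv2.minAreaRect(q),cv2.boxPoints(cv2.minAreaRect(q)).round(3).tolist())
E
```

```text
top blue [293 214  31  19 330] [0.542 0.014 0.048] [ 0.528 -0.019  0.033] [0.576 0.065 0.057]
top blue [330 228   6   7  28] [ 0.535 -0.044  0.049] [ 0.528 -0.05   0.04 ] [ 0.546 -0.037  0.055]
top red [331 161  18   8  27] [ 0.742 -0.039  0.069] [ 0.722 -0.059  0.06 ] [ 0.751 -0.011  0.075]
top red [368 174  11   7  39] [ 0.718 -0.131  0.059] [ 0.71  -0.145  0.048] [ 0.725 -0.117  0.069]
top red [303 208   3   7  12] [0.568 0.037 0.078] [0.559 0.035 0.074] [0.576 0.041 0.081]
top red [299 216   6   7  29] [0.544 0.042 0.077] [0.535 0.035 0.068] [0.555 0.047 0.085]
top deck [ 241  200   82   73 2117] ((0.5084987878799438, 0.07967985421419144), (0.1937927007675171, 0.21238909661769867), 87.41534423828125) [[0.39800000190734863, -0.012000000104308128], [0.6100000143051147, -0.02199999988079071], [0.6190000176429749, 0.1720000058412552], [0.40700000524520874, 0.1809999942779541]]
top deck [307 209  50  20 286] ((0.5849877595901489, -0.03245607018470764), (0.13493673503398895, 0.048850495368242264), 86.84437561035156) [[0.5569999814033508, -0.09799999743700027], [0.6060000061988831, -0.10100000351667404], [0.6129999756813049, 0.03400000184774399], [0.5640000104904175, 0.035999998450279236]]
side blue [272 237  25  21 134] [0.542 0.049 0.045] [ 0.534 -0.038  0.033] [0.577 0.073 0.05 ]
side red [246 212   7   9  43] [ 0.72  -0.127  0.058] [ 0.713 -0.146  0.045] [ 0.726 -0.113  0.069]
side red [232 222  12  11  26] [ 0.727 -0.047  0.058] [ 0.702 -0.154  0.017] [ 0.779 -0.012  0.069]
side red [274 240  12   8  60] [0.558 0.052 0.07 ] [0.54  0.041 0.059] [0.578 0.058 0.078]
side deck [ 246  229  102   62 2133] ((0.5063959360122681, 0.004627689719200134), (0.3565736413002014, 0.2105923444032669), 86.91940307617188) [[0.3919999897480011, -0.1679999977350235], [0.6019999980926514, -0.17900000512599945], [0.6209999918937683, 0.1770000010728836], [0.41100001335144043, 0.18799999356269836]]
```

View pics/sidecrop.png

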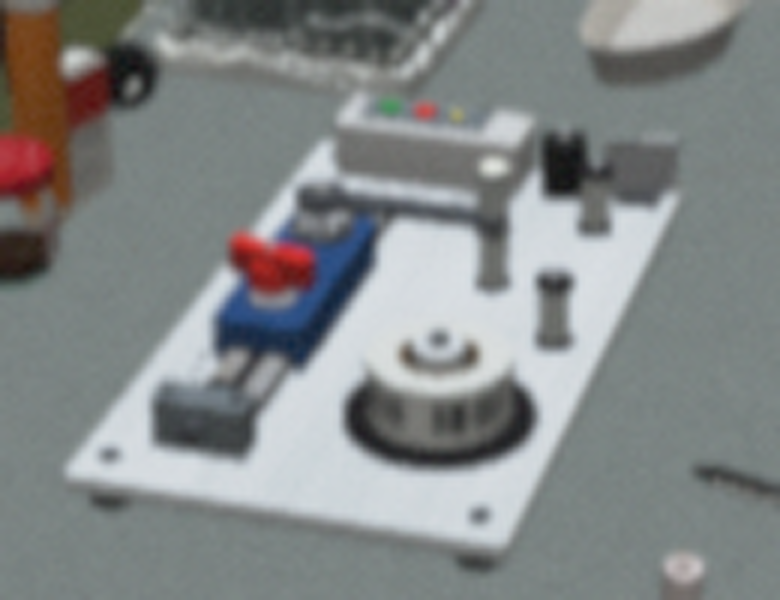

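The side crop shows the blue carriage with red wings crosswise to the rail, the stop at crop (205,415), and the arm pointing to the roll side with the post at (493,170). I'll move over the knob, turning the tool so joint 6 keeps its range.

>>> servo_tool([
  [[0,0,6.4,0.03,0.027,0,0.5],[0,0,6.4,0.03,0.027,0,0.5],[0,0,6.4,0.03,0.027,0,0.5],[0,0,6.4,0.03,0.027,0,0.5],[0,0,6.4,0.03,0.027,0,0.5],[0,0,6.4,0.03,0.027,0,0.5],[0,0,6.4,0.03,0.027,0,0.5],[0,0,6.4,0.03,0.027,0,0.5],[0,0,6.4,0.03,0.027,0,0.5],[0,0,6.4,0.03,0.027,0,0.5],[0,0,6.4,0.03,0.027,0,0.5],[0,0,6.4,0.03,0.027,0,0.5]],
])

```text
clock: 1.1
tool_pos: [0.5064, -0.282, 0.2222]
ee_rot: [-3.141, -0.001, 1.581]
force: [1.1, 0.4, 0.5]
opening: 0.0435
gripper_force: 0.0
```

>>> servo_tool([
  [[0,0,6.4,0.0043,0.027,0,0.5],[0,0,6.4,0.0043,0.027,0,0.5],[0,0,6.4,0.0043,0.027,0,0.5],[0,0,6.4,0.0043,0.027,0,0.5],[0,0,6.4,0.0043,0.027,0,0.5],[0,0,6.4,0.0043,0.027,0,0.5],[0,0,6.4,0.0043,0.027,0,0.5],[0,0,6.4,0.0043,0.027,0,0.5],[0,0,6.4,0.0043,0.027,0,0.5],[0,0,6.4,0.0043,0.027,0,0.5],[0,0,6.4,0.0043,0.027,0,0.5],[0,0,6.4,0.0043,0.027,0,0.5]],
])

```text
clock: 2.1
tool_pos: [0.5567, 0.0416, 0.2222]
ee_rot: [-3.141, -0.001, 2.921]
force: [0.1, -0.6, 0.4]
opening: 0.0432
gripper_force: 0.0
```

```bash
cat >> h.py <<'E'
def wcloud():
    m=r.camera_model("wrist"); im,d=r.get_image("wrist")
    K=np.array(m["K"]);T=np.array(m["T"])
    v,u=np.mgrid[0:480,0:640]
    a=(u-K[0,2])/K[0,0]; b=(v-K[1,2])/K[1,1]; th=np.hypot(a,b)+1e-9
    t=np.tan(np.minimum(th,1.5))/th
    P=np.stack([a*t*d,-b*t*d,-d],-1)@T[:3,:3].T+T[:3,3]
    P[(d==0)|(th>1.4)]=np.nan
    return im,d,P
def red(P,I,c=(.55,.05),w=.1):
    h=cv2.cvtColor(I,cv2.COLOR_BGR2HSV)
    return ((h[...,0]<8)|(h[...,0]>174))&(h[...,1]>130)&(h[...,2]>50)&(abs(P[...,0]-c[0])<w)&(abs(P[...,1]-c[1])<w)&(P[...,2]>.055)&(P[...,2]<.095)
E
python3 - <<'E'
from h import *
s=r.sense();print(s["clock"],s["tool_pos"],s["ee_rot"],s["q"],s["force"])
I,d,P=wcloud();cv2.imwrite("pics/w1.png",I);np.save("wP.npy",P);np.save("wI.npy",I)
for n,(I,P) in {"wrist":(I,P),"top":cloud("top")[::2],"side":cloud("side")[::2]}.items():
    q=P[red(P,I)]
    if len(q)>5: print(n,len(q),cv2.minAreaRect(q[:,:2].astype('float32')),q.mean(0),q[:,2].max())
E
```

```text
2.1 [0.55667533 0.04158018 0.22216756] [-3.14145880e+00 -9.99774829e-04  2.92115583e+00] [-1.25601542e-01  4.38512700e-01  1.60165529e+00 -4.32377153e-05
  1.10243262e+00 -1.47594157e+00] [ 0.14420024 -0.55194883  0.42771783]
wrist 680 ((0.5666839480400085, 0.004731867462396622), (0.0408131405711174, 0.10248246043920517), 13.274927139282227) [0.55663997 0.03934169 0.0763729 ] 0.08120124704042353
top 74 ((0.5643093585968018, 0.0034747160971164703), (0.04111059755086899, 0.10047686100006104), 13.296276092529297) [0.55252421 0.03542756 0.0747868 ] 0.08477599888556053
side 78 ((0.5583361983299255, 0.04830576479434967), (0.017684882506728172, 0.04141496494412422), 85.26220703125) [0.55799817 0.05062415 0.06978431] 0.07757019168012946
```

View pics/w1.png

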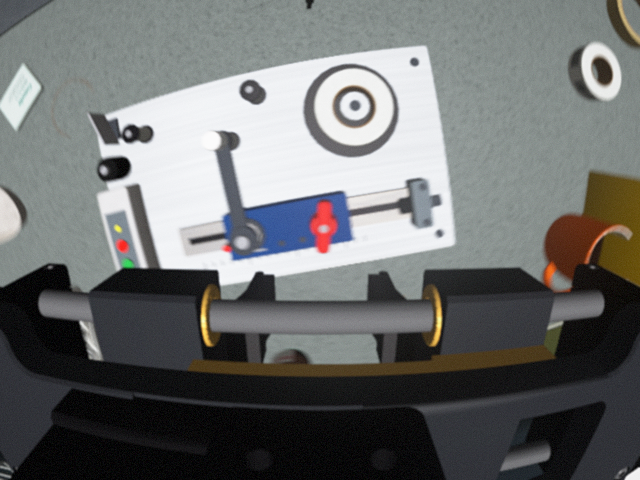

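Wrist view: knob at (323,228), hub (243,238), arm with post top at (212,140), end stop at (420,203), red stop pin (228,248). Measuring.

```bash
python3 - <<'E'
from h import *
P=np.load("wP.npy");I=np.load("wI.npy");h=cv2.cvtColor(I,cv2.COLOR_BGR2HSV)
m=red(P,I)&(P[...,1]>.01)&(P[...,2]>.072)
q=P[m].astype('float32');print("knob",len(q),cv2.minAreaRect(q[:,:2]),q.mean(0),q.min(0),q.max(0))
m=red(P,I)&(P[...,1]<-.02);print("pin",P[m].mean(0))
m=(P[...,2]>.09)&(P[...,2]<.11)&(abs(P[...,0]-.465)<.04)&(abs(P[...,1]+.02)<.05)
q=P[m];print("post",len(q),q.mean(0),(q.min(0)+q.max(0))/2)
m=(P[...,2]>.074)&(P[...,2]<.085)&(abs(P[...,0]-.555)<.025)&(abs(P[...,1]+.03)<.025)&(h[...,1]<100)
q=P[m];print("hub",len(q),q.mean(0),(q.min(0)+q.max(0))/2)
m=(P[...,2]>.03)&(P[...,2]<.056)&(h[...,0]>100)&(h[...,0]<125)&(h[...,1]>130)&(P[...,0]>.45)
q=P[m];print("blue",len(q),cv2.minAreaRect(q[:,:2].astype('float32')))
m=(abs(P[...,2]-.022)<.006)&(h[...,1]<60)&(h[...,2]>150)
q=P[m];print("deck",len(q),cv2.minAreaRect(q[:,:2].astype('float32')))
m=(P[...,2]>.04)&(P[...,2]<.08)&(abs(P[...,0]-.565)<.03)&(abs(P[...,1]-.13)<.03);q=P[m];print("stop",q.min(0),q.max(0))
E
```

```text
Traceback (most recent call last):
cv2.error: OpenCV(4.12.0) /io/opencv/modules/imgproc/src/convhull.cpp:143: error: (-215:Assertion failed) total >= 0 && (depth == CV_32F || depth == CV_32S) in function 'convexHull'
```

```bash
python3 - <<'E'
from h import *
P=np.load("wP.npy");I=np.load("wI.npy");h=cv2.cvtColor(I,cv2.COLOR_BGR2HSV)
R=lambda q:cv2.minAreaRect(np.ascontiguousarray(q[:,:2],dtype=np.float32))
m=red(P,I)&(P[...,1]>.01)&(P[...,2]>.072)
q=P[m];print("knob",len(q),R(q),q.mean(0),q.min(0),q.max(0))
m=red(P,I)&(P[...,1]<-.02);print("pin",P[m].mean(0))
m=(P[...,2]>.09)&(P[...,2]<.11)&(abs(P[...,0]-.465)<.04)&(abs(P[...,1]+.02)<.05)
q=P[m];print("post",len(q),q.mean(0),(q.min(0)+q.max(0))/2)
m=(P[...,2]>.074)&(P[...,2]<.085)&(abs(P[...,0]-.555)<.025)&(abs(P[...,1]+.03)<.025)&(h[...,1]<100)
q=P[m];print("hub",len(q),q.mean(0),(q.min(0)+q.max(0))/2)
m=(P[...,2]>.03)&(P[...,2]<.056)&(h[...,0]>100)&(h[...,0]<125)&(h[...,1]>130)&(P[...,0]>.45)
q=P[m];print("blue",len(q),R(q))
m=(abs(P[...,2]-.022)<.006)&(h[...,1]<60)&(h[...,2]>150)
q=P[m];print("deck",len(q),R(q))
m=(P[...,2]>.04)&(P[...,2]<.08)&(abs(P[...,0]-.565)<.03)&(abs(P[...,1]-.13)<.03);q=P[m];print("stop",q.min(0),q.max(0))
E
```

```text
knob 536 ((0.5577908158302307, 0.04115995392203331), (0.0172987449914217, 0.04399072751402855), 85.25924682617188) [0.5564235  0.0418892  0.07842043] [0.5360848  0.03283481 0.07200661] [0.57949085 0.05116529 0.08120125]
pin [ 0.55947916 -0.046614    0.06896222]
post 326 [ 0.46536155 -0.02719186  0.09866903] [ 0.46504781 -0.02810198  0.09611585]
hub 250 [ 0.55458965 -0.03023918  0.07655726] [ 0.54907593 -0.03063846  0.07712366]
blue 3096 ((0.5340261459350586, -0.047543689608573914), (0.24019522964954376, 0.07675424218177795), 68.0558853149414)
deck 40651 ((0.5043445825576782, 0.018436342477798462), (0.2659585475921631, 0.8103301525115967), 7.527254581451416)
stop [0.54018266 0.11328348 0.04001922] [0.58627789 0.15580223 0.05368471]
```

>>> servo_tool([
  [[0,0,0,0.0005,0,-0.035,0.5],[0,0,0,0.0005,0,-0.035,0.5],[0,0,0,0,0,-0.035,0.5],[0,0,0,0,0,-0.03,0.5],[0,0,0,0,0,-0.017,0.5],[0,0,0,0,0,-0.01,0.5],[0,0,0,0,0,0,0.0],[0,0,0,0,0,0,0.0],[0,0,0,0,0,0,0.0],[0,0,0,0,0,0,0.0],[0,0,0,0,0,0,0.0]],
], newtons=25)

```text
clock: 3.17
tool_pos: [0.5594, 0.04, 0.062]
ee_rot: [3.141, 0.004, 2.915]
force: [0.2, 0.1, 1.3]
opening: 0.0217
gripper_force: 24.7
```

Opening 21.7 mm is more than the 12 mm wings, so I'll look.

```bash
python3 - <<'E'
from h import *
I0=np.load("wI.npy"); I=r.get_image("wrist")[0]; S=r.get_image("side")[0]
a=cv2.resize(I0[180:280,270:380],(400,364),interpolation=cv2.INTER_CUBIC)
b=cv2.resize(I[180:430,200:440],(400,364))
c=cv2.resize(S[200:280,235:335],(400,236+84),interpolation=cv2.INTER_CUBIC)
o=np.zeros((600,800,3),np.uint8);o[:280,:400]=a[:280];o[:364,400:]=b;o[280:600,:400]=c
cv2.imwrite("pics/k2.png",o)
s=r.sense();print(s["opening"],s["gripper_force"],s["tool_pos"],s["ee_rot"],s["force"],s["moment"])
E
```

```text
0.021771816302820032 24.935011537208993 [0.55942569 0.03998115 0.06195422] [3.14135663 0.0036854  2.91568599] [1.08766357 0.30168    3.65313166] [ 0.00171719 -0.26952384 -0.02637821]
```

View pics/k2.png

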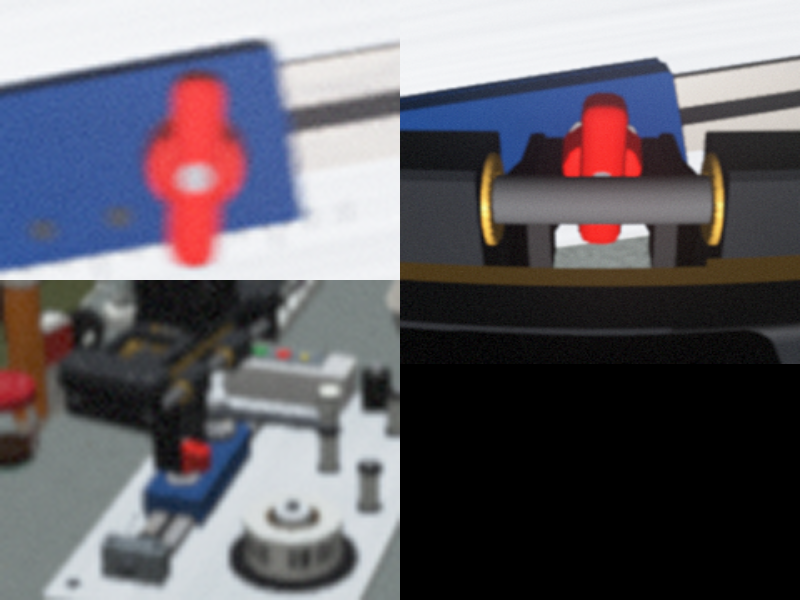

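The knob has a round boss about 22 mm across in the middle, and the fingers hold it centred. That's fine for sliding.

>>> servo_tool([
  [[0,0,0,0.0002,0.003,0,0],[0,0,0,0.0002,0.004,0,0],[0,0,0,0.0002,0.004,0,0],[0,0,0,0.0002,0.004,0,0],[0,0,0,0.0002,0.004,0,0],[0,0,0,0.0002,0.004,0,0],[0,0,0,0.0002,0.003,0,0],[0,0,0,0,0,0,0]],
])

```text
clock: 3.93
tool_pos: [0.5608, 0.067, 0.0619]
ee_rot: [3.141, 0.003, 2.916]
force: [0.9, 1.0, 6.8]
opening: 0.022
gripper_force: 25.2
```

>>> servo_tool([
  [[0,0,0,0.0002,0.002,0.0015,0],[0,0,0,0.0002,0.003,0,0],[0,0,0,0.0002,0.003,0,0],[0,0,0,0.0001,0.002,0,0],[0,0,0,0.0001,0.002,0,0],[0,0,0,0,0,0,0]],
])

```text
clock: 4.43
tool_pos: [0.5613, 0.0787, 0.0621]
ee_rot: [3.141, 0.002, 2.916]
force: [5.0, 0.9, -3.7]
opening: 0.0216
gripper_force: 24.3
```

>>> servo_tool([
  [[0,0,0,0.001,0.002,0,0],[0,0,0,0.0003,0.002,0,0],[0,0,0,0.0001,0.002,0,0],[0,0,0,0.0001,0.001,0,0],[0,0,0,0,0,0,0]],
])

```text
clock: 4.85
tool_pos: [0.5617, 0.0854, 0.0621]
ee_rot: [-3.142, -0.0, 2.916]
force: [4.0, 0.5, -2.5]
opening: 0.0216
gripper_force: 24.5
```

>>> servo_tool([
  [[0,0,0,0.001,0.002,0,0],[0,0,0,0.0003,0.002,0,0],[0,0,0,0.0001,0.002,0,0],[0,0,0,0,0,0,0]],
])

```text
clock: 5.18
tool_pos: [0.5617, 0.0859, 0.062]
ee_rot: [-3.132, -0.002, 2.921]
force: [0.3, -19.2, -0.3]
opening: 0.0218
gripper_force: 24.6
```

Home against the stop (19 N push). Now turn clockwise with more grip.

>>> servo_tool([
  [[0,0,0,0,-0.001,0,0],[0,0,0,0,-0.001,0,0],[0,0,-3,0,0,0,0],[0,0,-4,0,0,0,0],[0,0,-4,0,0,0,0],[0,0,-4,0,0,0,0],[0,0,-4,0,0,0,0],[0,0,-1,0,0,0,0]],
], newtons=55)

```text
clock: 5.85
tool_pos: [0.5615, 0.0853, 0.062]
ee_rot: [-3.134, -0.0, 2.568]
force: [1.0, -13.4, 0.4]
opening: 0.0208
gripper_force: 54.2
```

```bash
python3 - <<'E'
from h import *
s=r.sense();print(s["moment"],s["force"],s["ee_rot"],s["opening"],s["gripper_force"])
I=r.get_image("wrist")[0];cv2.imwrite("pics/k3.png",cv2.resize(I[180:430,200:440],(480,500)))
E
```

```text
[-2.36767213 -0.20936671  0.14740671] [  0.95594111 -13.37854537   0.3624374 ] [-3.13395608e+00 -1.42502799e-04  2.56757929e+00] 0.020839304062519215 54.2206823136803
```

View pics/k3.png

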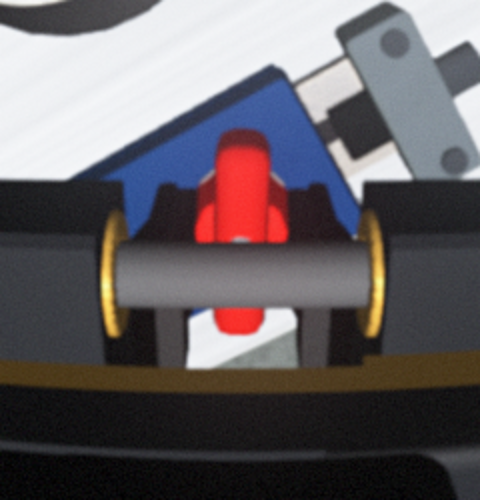

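Knob turns with the fingers, wings still square to them and the carriage on the buffer. Continue.

>>> servo_tool([
  [[0,0,-4,0,0,0,0],[0,0,-5,0,0,0,0],[0,0,-5,0,0,0,0],[0,0,-5,0,0,0,0],[0,0,-5,0,0,0,0],[0,0,-5,0,0,0,0],[0,0,-5,0,0,0,0],[0,0,-5,0,0,0,0],[0,0,-5,0,0,0,0],[0,0,-5,0,0,0,0],[0,0,-5,0,0,0,0],[0,0,-5,0,0,0,0]],
])

```text
clock: 6.9
tool_pos: [0.5602, 0.0844, 0.0622]
ee_rot: [-3.135, 0.008, 1.537]
force: [-3.2, -16.8, 4.5]
opening: 0.0208
gripper_force: 54.6
```

>>> servo_tool([
  [[0,0,-3,0,0,0,0],[0,0,-2,0,0,0,0],[0,0,0,0,0,0,0],[0,0,0,0,0,0,0]],
])

```text
clock: 7.23
tool_pos: [0.5601, 0.0853, 0.0624]
ee_rot: [-3.135, 0.007, 1.453]
force: [-1.8, -13.8, 5.3]
opening: 0.0202
gripper_force: 54.6
```

```bash
python3 - <<'E'
from h import *
s=r.sense();print(s["moment"],s["force"],s["ee_rot"],s["opening"],s["q"])
I=r.get_image("wrist")[0];cv2.imwrite("pics/k4.png",cv2.resize(I[100:430,150:490],(480,466)))
E
```

```text
[-2.53781968  0.4351366   0.14697663] [ -1.78524166 -13.78573462   5.30614209] [-3.13522941  0.00718325  1.45342029] 0.02021640358654683 [-0.04243689  0.68276718  1.69895129 -0.00963733  0.76678072  0.08192542]
```

View pics/k4.png

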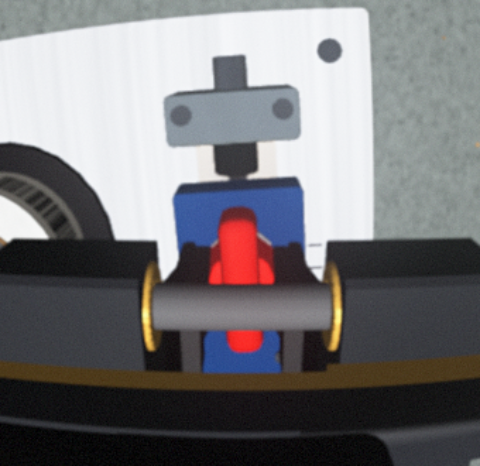

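Wings now lie in line with the rail and the carriage sits on the buffer. Release, lift and go over the post.

>>> servo_tool([
  [[0,0,0,0,-0.002,0,0.5],[0,0,0,0,0,0,0.5],[0,0,0,0,0,0,0.5],[0,0,0,0,0,0.02,0.5],[0,0,0,0,0,0.035,0.5],[0,0,0,0,0,0.035,0.5],[0,0,-3,-0.015,-0.011,0.01,0.5],[0,0,-3,-0.02,-0.015,0,0.5],[0,0,-3,-0.02,-0.015,0,0.5],[0,0,-3,-0.02,-0.015,0,0.5],[0,0,0,-0.015,-0.011,0,0.5],[0,0,0,0,0,0,0.5]],
], newtons=30)

```text
clock: 8.28
tool_pos: [0.4682, 0.0203, 0.1615]
ee_rot: [-3.134, 0.001, 1.239]
force: [-0.8, 0.9, 0.8]
opening: 0.0434
gripper_force: 0.0
```

```bash
python3 - <<'E'
from h import *
s=r.sense();print(s["clock"],s["tool_pos"],s["ee_rot"],s["force"])
I,d,P=wcloud();cv2.imwrite("pics/w5.png",I)
def show(n,I,P):
    q=P[red(P,I,(.56,.085),.05)&(P[...,2]>.072)]
    if len(q)>5: print(n,"knob",len(q),cv2.minAreaRect(np.ascontiguousarray(q[:,:2],dtype=np.float32)),q.mean(0))
    h=cv2.cvtColor(I,cv2.COLOR_BGR2HSV)
    m=(P[...,2]>.085)&(P[...,2]<.106)&(np.hypot(P[...,0]-.467,P[...,1]-.017)<.03)&(h[...,2]>120)
    q=P[m]
    if len(q)>3: print(n,"post",len(q),q.mean(0),(q.min(0)+q.max(0))/2,np.ptp(q,0))
show("wrist",I,P)
for n in("top","side"):
    show(n,*cloud(n)[::2])
E
```

```text
8.2833 [0.46816152 0.02025809 0.16153213] [-3.13443473e+00  1.07868870e-03  1.23896836e+00] [-0.80290691  0.91585754  0.78448805]
wrist knob 1052 ((0.5607618689537048, 0.08477310836315155), (0.018021604046225548, 0.04433775693178177), 2.103715658187866) [0.55954325 0.08479487 0.07821526]
wrist post 534 [0.46754237 0.01727449 0.09805907] [0.46712361 0.01603317 0.09337871] [0.01576176 0.01609943 0.01586205]
top knob 18 ((0.5581353306770325, 0.09926183521747589), (0.00865364819765091, 0.012953262776136398), 4.364282131195068) [0.55882187 0.10006391 0.07591711]
top post 35 [0.46399113 0.0158695  0.09673155] [0.46551665 0.01603197 0.09457986] [0.01659147 0.01424596 0.01865178]
side knob 26 ((0.5603469610214233, 0.08916331827640533), (0.04361140727996826, 0.007920794188976288), 85.97667694091797) [0.5598948  0.09104018 0.07514807]
side post 21 [0.46711564 0.02340859 0.09362051] [0.46765523 0.02276316 0.09169905] [0.01486682 0.00941722 0.01241259]
```

View pics/w5.png

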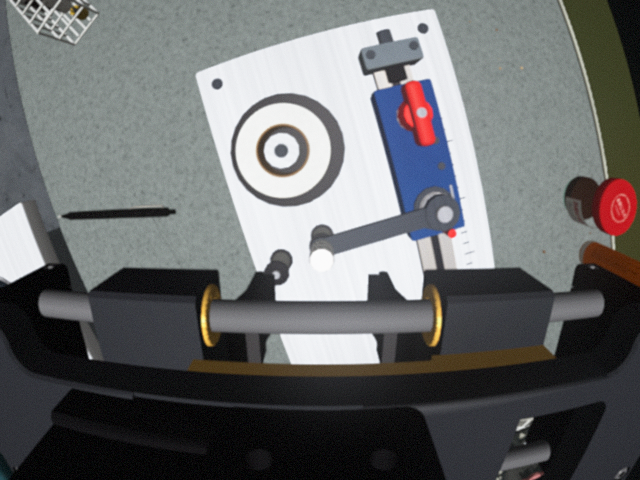

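The wings lie in line with the rail and the carriage is on the buffer. Post top is at (320,259), world (0.467, 0.017). Descend and grip it.

>>> servo_tool([
  [[0,0,0,-0.001,-0.0035,-0.02,0.5],[0,0,0,0,0,-0.03,0.5],[0,0,0,0,0,-0.025,0.5],[0,0,0,0,0,-0.009,0.5],[0,0,0,0,0,0,0],[0,0,0,0,0,0,0],[0,0,0,0,0,0,0],[0,0,0,0,0,0,0],[0,0,0,0,0,0,0]],
], newtons=35)

```text
clock: 9.18
tool_pos: [0.4684, 0.0179, 0.0786]
ee_rot: [-3.134, 0.001, 1.24]
force: [-8.4, 3.0, 5.9]
opening: 0.0183
gripper_force: 4.7
```

```bash
python3 - <<'E'
from h import *
s=r.sense();print(s["tool_pos"],s["opening"],s["force"])
p=s["tool_pos"][:2];c=np.array([.5567,.0138])
v=p-c;a0=np.arctan2(v[1],v[0])%(2*np.pi);print(np.hypot(*v),np.degrees(a0))
R=.0905;o=p
for a in np.linspace(a0,np.radians(249.8),13)[1:]:
    n=c+R*np.array([np.cos(a),np.sin(a)]);print((n-o).round(4),n.round(4));o=n
E
```

```text
[0.46835517 0.01786995 0.07863483] 0.018261309719864276 [-8.39666871  2.96550368  5.90518422]
0.0884385249571343 177.36230866877847
[-0.002  -0.0094] [0.4664 0.0084]
[ 0.0011 -0.0095] [ 0.4674 -0.001 ]
[ 0.0021 -0.0093] [ 0.4695 -0.0103]
[ 0.003 -0.009] [ 0.4725 -0.0194]
[ 0.004  -0.0087] [ 0.4765 -0.0281]
[ 0.0048 -0.0082] [ 0.4813 -0.0363]
[ 0.0057 -0.0077] [ 0.487  -0.0439]
[ 0.0065 -0.007 ] [ 0.4934 -0.0509]
[ 0.0072 -0.0063] [ 0.5006 -0.0572]
[ 0.0078 -0.0055] [ 0.5084 -0.0627]
[ 0.0083 -0.0047] [ 0.5167 -0.0674]
[ 0.0088 -0.0038] [ 0.5255 -0.0711]
```

>>> servo_tool([
  [[0,0,0,-0.0005,0,0,0],[0,0,0,-0.0005,0,0,0],[0,0,0,0,0,0,0]],
])

```text
clock: 9.43
tool_pos: [0.4672, 0.018, 0.0787]
ee_rot: [-3.134, 0.0, 1.24]
force: [-5.6, 2.5, 2.9]
opening: 0.0151
gripper_force: 35.0
```

>>> servo_tool([
  [[0,0,0,-0.001,-0.005,0,0],[0,0,0,-0.0002,-0.008,0,0],[0,0,0,0.0008,-0.009,0,0],[0,0,0,0.002,-0.0092,0,0],[0,0,0,0.003,-0.009,0,0],[0,0,0,0.004,-0.0087,0,0],[0,0,0,0,0,0,0]],
])

```text
clock: 10.02
tool_pos: [0.4824, -0.0344, 0.0785]
ee_rot: [3.137, -0.001, 1.238]
force: [0.2, 5.4, 3.6]
opening: 0.015
gripper_force: 35.0
```

```bash
cat > arc.py <<'E'
from h import *
s=r.sense();print(s["tool_pos"],s["opening"],s["gripper_force"],s["force"],s["moment"])
p=s["tool_pos"][:2];c=np.array([.5567,.0138])
v=p-c;a0=np.arctan2(v[1],v[0])%(2*np.pi);print(np.hypot(*v),"value",1.25-np.radians(249.8)+a0)
t=-v[::-1]*[1,-1]/np.hypot(*v);print("tangential",s["force"][:2]@t,"radial",s["force"][:2]@v/np.hypot(*v))
R=.09;o=p
for a in np.linspace(a0,np.radians(249.8),8)[1:]:
    n=c+R*np.array([np.cos(a),np.sin(a)]);print((n-o).round(4),n.round(4));o=n
E
python3 arc.py
```

```text
[ 0.48240077 -0.03437465  0.07850358] 0.015043029820430239 34.99981999397278 [0.24526318 5.41219146 3.60528167] [1.00365768 0.0451502  0.05126283]
0.08855039491717996 value 0.6070005741630977
tangential -4.407729600858439 radial -3.15022065064072
[ 0.0036 -0.0075] [ 0.486  -0.0419]
[ 0.0054 -0.0063] [ 0.4914 -0.0481]
[ 0.006  -0.0057] [ 0.4974 -0.0539]
[ 0.0065 -0.0052] [ 0.5038 -0.059 ]
[ 0.0069 -0.0045] [ 0.5107 -0.0636]
[ 0.0073 -0.0039] [ 0.518  -0.0675]
[ 0.0076 -0.0032] [ 0.5256 -0.0707]
```

Tangential force is about 4.4 N, as expected mid-swing. Continue to the stop.

>>> servo_tool([
  [[0,0,0,0.0045,-0.007,0,0],[0,0,0,0.0055,-0.0063,0,0],[0,0,0,0.006,-0.0057,0,0],[0,0,0,0.0065,-0.0052,0,0],[0,0,0,0.0069,-0.0045,0,0],[0,0,0,0.007,-0.0038,0,0],[0,0,0,0.005,-0.002,0,0],[0,0,0,0,0,0,0]],
])

```text
clock: 10.68
tool_pos: [0.5204, -0.0664, 0.0783]
ee_rot: [-3.138, -0.001, 1.239]
force: [-4.6, 5.8, 7.8]
opening: 0.0145
gripper_force: 35.0
```

```bash
python3 arc.py
```

```text
[ 0.52043496 -0.06643752  0.07829038] 0.014492275102910674 34.98994588851929 [-4.59175856  5.76507952  7.75822804] [ 1.00751491  0.79354036 -0.03567231]
0.08805232711205506 value 1.178064561375865
tangential -6.558624637859612 radial -3.3622658245807617
[ 0.     -0.0022] [ 0.5205 -0.0686]
[ 0.0008 -0.0004] [ 0.5213 -0.069 ]
[ 0.0009 -0.0004] [ 0.5222 -0.0693]
[ 0.0009 -0.0004] [ 0.523  -0.0697]
[ 0.0009 -0.0003] [ 0.5239 -0.07  ]
[ 0.0009 -0.0003] [ 0.5248 -0.0703]
[ 0.0009 -0.0003] [ 0.5256 -0.0707]
```

>>> servo_tool([
  [[0,0,0,0.003,-0.001,0,0],[0,0,0,0.002,-0.0007,0,0],[0,0,0,0.0015,-0.0005,0,0],[0,0,0,0,0,0,0],[0,0,0,0,0,0,0]],
])

```text
clock: 11.1
tool_pos: [0.5252, -0.0683, 0.0783]
ee_rot: [-3.136, 0.0, 1.24]
force: [-6.5, 4.4, 8.4]
opening: 0.0154
gripper_force: 35.0
```

```bash
python3 arc.py|head -3
```

```text
[ 0.52517844 -0.06832889  0.078275  ] 0.015422788467324176 34.9895453453064 [-6.45651509  4.43621113  8.41099827] [ 0.72059356  1.01107372 -0.04662441]
0.08797023658936247 value 1.2360879746783544
tangential -7.617379484979127 radial -1.828137312138563
```

>>> servo_tool([
  [[0,0,0,0.002,-0.0007,0,0],[0,0,0,0.002,-0.0007,0,0],[0,0,0,0,0,0,0],[0,0,0,0,0,0,0]],
])

```text
clock: 11.43
tool_pos: [0.5264, -0.0688, 0.0781]
ee_rot: [-3.13, 0.0, 1.241]
force: [-10.0, 4.1, 11.8]
opening: 0.015
gripper_force: 35.0
```

```bash
python3 arc.py|head -3
```

```text
[ 0.5263987  -0.06882194  0.07811376] 0.01503308815224551 35.00332474708557 [-9.96504569  4.07872063 11.82369891] [0.81480488 1.63274143 0.00927302]
0.0880031481307062 value 1.2510413700273828
tangential -10.76009196100204 radial -0.3981439716047549
```

The post is on its stop: it moved 1.3 mm of the 4.2 mm commanded, and the force rose. A short hold and a check of the knob and carriage.

>>> servo_tool([
  [[0,0,0,0.001,-0.0003,0,0],[0,0,0,0,0,0,0],[0,0,0,0,0,0,0],[0,0,0,0,0,0,0],[0,0,0,0,0,0,0]],
])

```text
clock: 11.85
tool_pos: [0.5265, -0.0688, 0.0781]
ee_rot: [-3.128, 0.001, 1.241]
force: [-11.2, 5.9, 12.7]
opening: 0.0148
gripper_force: 35.0
```

```bash
python3 arc.py|head -3; python3 - <<'E'
from h import *
I,d,P=wcloud();cv2.imwrite("pics/w6.png",I)
q=P[red(P,I,(.56,.085),.05)&(P[...,2]>.072)]
print(len(q),cv2.minAreaRect(np.ascontiguousarray(q[:,:2],dtype=np.float32)),q.mean(0))
E
```

```text
[ 0.52645315 -0.06883563  0.07807657] 0.014782937516979946 35.009121894836426 [-11.17341763   5.93778981  12.69316788] [ 0.87262741  1.83293733 -0.02142149]
0.08799726558658576 value 1.2516759242661974
tangential -12.533591787739255 radial -1.735421103951438
131 ((0.5591352581977844, 0.06267618387937546), (0.003068049205467105, 0.010307660326361656), 75.84095764160156) [0.55859845 0.06252126 0.07529664]
```

View pics/w6.png

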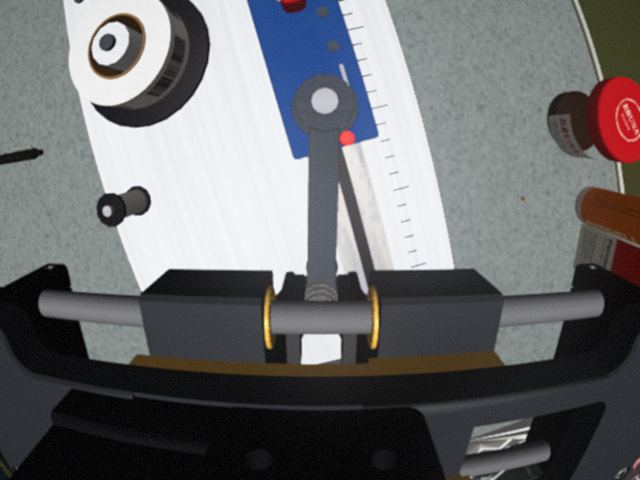

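The arm lies against the red pin at (347,138), with the post between the fingers at (320,295). The knob's wing end is still where it should be. Handing in.

```bash
python3 -c "
from bench import r
print(r.job_done())"
```

```text
the job is handed in; nothing more can be done
None
```

I handed the job in after about 12 s on the clock: carriage home on the stop, wing knob turned tight, and the tension arm held against its stop pin by the finger post. Forces and pictures support this, but the hand-in gave no verdict.

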